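# Lid the praline tin and hold it over the counter scanner

## Robot

A 6-joint arm with a two-finger parallel gripper is mounted at the origin on the work surface. World frame = base frame: x ahead of the robot, y to its left, z up, the work surface at z = 0. Lengths are in mm, angles in rad, forces in N, time in s.
With the tool pointing down it reaches from about 275 to 825 mm from the base axis. Payload 4.9 kg.
Tool frame: the origin (TCP) lies at the very end of the fingers, on their centre line; the grasp point (between the pads) lies 19 mm behind it; z points along the fingers, y is the direction in which the jaws open and shut (so a half turn about z gives the same grasp; the last joint's range is limited). The gripper opens to 85 mm and grips with 20 to 120 N. Pads are 22 mm wide; open, the fingers measure 114 mm over their backs; the gripper's body (76 mm by 85 mm) begins 54 mm behind the grasp point. The pads swing forward as they close: fully open they stand 13 mm farther back than shut.
Start: joints at [-1.447, 0.326, -0.193, 1.052, 0, 1.437], TCP at [140.236, -531.839, 231.281] pointing down, gripper open.
Joint ranges: [-2.65, 2.65], [-0.97, 1.79], [-1.3, 1.35], [-1.93, 2.1], [-1.47, 1.37], [-3.14, 3.14]. Speed limits (rad/s): [2.57, 2.57, 3.14, 3.14, 3.14, 3.14].

## Interface

Orientations are given as [roll, pitch, yaw] about the fixed x, y, z axes, in that order (R = Rz(yaw) Ry(pitch) Rx(roll)).
In Python, from bench import bot, solve_ik, imaging gives the robot as it stands. Calls block until the motion is done:
- bot.move_ptp(position, orientation): joint-space move of the TCP to a pose.
- bot.movel(position, rot=None, max_speed=150, threshold=None): straight line of the TCP; rot=None keeps the orientation; max_speed is the mean speed in mm/s. With threshold (N) it stops when the force on the tool has changed by that much, and returns True; else False.
- bot.move_j(angles): joint-space move.
- bot.grip(opening, effort=None): opening from 0.0 (shut) to 1.0 (fully open); effort is the grip in N (None keeps the last); returns when the fingers have stopped.
- bot.dwell(seconds).
- solve_ik(position, orientation): joint angles nearest the present ones, or None.
- bot.get_state(): the state.
- imaging.capture(name): name is "side" or "top" or "wrist"; returns the picture (480x640x3 uint8, blue, green, red); there is no depth.
- imaging.camera_model(name): a dict with "K" (3x3 intrinsics, pixels), "position" and "rotation" of the camera in the world. Camera axes: x right, y up, looking along -z (the intrinsics and any distortion apply to the point x, -y, -z); pixel columns grow to the right and rows downward; lengths in mm; the calibration is good to about 2 mm. The wrist camera is an equidistant fisheye: a pixel r from the principal point sees the ray r / f radians off the axis. A picture is of the moment at which its call begins: read the wrist's pose just before it. camera_model takes no time and is no camera call; for the wrist camera it gives the pose at the moment of the call.
A pose or a line that the arm cannot do raises bot.IKError and nothing moves.
- bot.sign_off(): hands the job in, once; it reports no verdict.
The state is a dict: "t": time; "qpos": joint angles; "joint_velocities": joint speeds; "effort": joint torques, N m; "tcp_pos": TCP position; "orientation": TCP orientation; "contact_force": force on the tool from outside, world axes, zero at the start; "wrist_torque": the same for the moment, N m; "opening": opening from 0.0 (shut) to 1.0 (fully open).
Only numpy, scipy, OpenCV 4.12 (cv2) and the standard library are available. Lean on these libraries where they do the work, as an engineer would, in place of code of your own. Each camera call takes 0.05 s, during which the arm holds its last target.

## Task

The praline tin is full: put its lid on properly and let go of it, then take the closed tin by its sides, carry it over the truffle display to the flat counter scanner, and hold it level about 15 mm above the glass window, centred on the window and lined up lengthwise with it. The tin must never touch the scanner; finish while still holding it there in the air, without putting it down or letting go. Keep the pralines in the tin, and do not bump the display or disturb the jar, the card stand and the carton.

Things in the scene. Friction and masses are not known exactly. Their poses are not given: they have to be found in the camera images.
- tin: Loose open rectangular brass tin, 56 mm (its x) by 100 mm (its y, lengthwise) by 50 mm high, walls and floor 3 mm (mouth 50 by 94 mm), three chocolate truffles inside; about 0.18 kg. Origin: centre of its underside, z up. It stands on the counter left or right of the display. Grip it across its 56 mm width.
- lid: Loose brass lid, 0.06 kg, lying right way up on the robot's side of the tin. Plate 56 (x) by 100 (y) by 3 mm; under it a plug 46 by 90 mm, 6 mm deep, tapered to 43 by 87; on top, centred, a wooden bar grip 12 (x) by 34 (y) mm, 30 high. Origin: centre of the plug's underside, z up; plate at 6 to 9 mm, grip 9 to 39. Fully on, its origin is 44 mm above the tin's. Fits either way round; no catch.
- scanner: Flat black counter scanner fixed to the counter on the other side of the display, 130 mm (x) by 170 mm (y) by 40 mm high, with a steel top plate and a dark glass window flush in it. Origin at the centre of its underside, z up.
- window (a point): Centre of the scanner's glass window, on its surface, 40 mm above the counter. The window is 76 mm (x) by 120 mm (y, lengthwise), with a thin dark-red cross marked on it; axes as the scanner's, z up.
- display: Fixed display stand between tin and scanner: a white plinth 310 mm (x) by 86 mm (y) carrying a steel tray with two rows of striped truffles that are part of it; 100 mm high in all. Origin at the centre of its underside, z up.
- truffle0: Loose striped chocolate truffle, 28 mm across and 27 mm high, about 14 g, standing in the tin at its -y end. Origin at the centre of its underside.
- truffle1: Loose striped chocolate truffle, 28 mm across and 27 mm high, about 14 g, standing in the tin in the middle. Origin at the centre of its underside.
- truffle2: Loose striped chocolate truffle, 28 mm across and 27 mm high, about 14 g, standing in the tin at its +y end. Origin at the centre of its underside.
- card_stand: Bystander: loose blank price card, 74 mm wide and 61 mm high, on a small steel foot 30 by 60 mm. Origin at the centre of its underside.
- jar: Bystander: loose jar, 68 mm across and 85 mm high. Origin at the centre of its underside.
- carton: Bystander: loose cardboard gift carton, 88 by 63 by 43 mm high. Origin at the centre of its underside.
Things that resemble listed ones, but are neither listed nor needed, are in the scene too. What is shaped like the tin but green is not meant.

How it is judged:
By the outcome, as a careful person would: the job done as asked, in the order asked, and still so for the second after the job is handed in, while the arm keeps its last pose, push and grip.
It also fails if it takes over 64 s, if anything falls off the work surface, if the arm or the gripper's body presses on something with over 40 N, if the wrist force passes 120 N, or if a joint passes its speed limit or range.

## Working session

There is one attempt and no reset: what is moved stays moved. The work goes in short steps, each a Python script; the robot and the scene stay as the last script left them, time stands still between calls to the robot, and variables do not carry over. Pictures are saved under pics/ and viewed, and the job is handed in when it is done.

```bash
mkdir -p pics; ls
python3 - <<'E'
from bench import bot, solve_ik, imaging
import cv2
for n in ("side","top","wrist"):
    m=imaging.camera_model(n); print(n,m)
    cv2.imwrite(f"pics/{n}0.png",imaging.capture(n))
s=bot.get_state(); print(s)
E
```

```text
pics
side {'K': array([[446.12575749,   0.        , 318.51693965],
       [  0.        , 446.12575749, 250.43994168],
       [  0.        ,   0.        ,   1.        ]]), 'position': array([ 374.16620994, -802.25482202,  613.27932749]), 'rotation': array([ 0.99346556,  0.0130872 , -0.29896559])}
top {'K': array([[603.39267542,   0.        , 326.88554659],
       [  0.        , 603.39267542, 239.51082807],
       [  0.        ,   0.        ,   1.        ]]), 'position': array([ 429.3474919 ,   25.61845196, 1405.91412266]), 'rotation': array([ 1.49873869e-01,  1.03944562e-04, -1.56062402e+00])}
wrist {'K': array([[371.64829954,   0.        , 321.63237435],
       [  0.        , 371.64829954, 230.98178695],
       [  0.        ,   0.        ,   1.        ]]), 'position': array([ 220.13061603, -510.66312382,  371.885782  ]), 'rotation': array([-0.32736412,  0.00295737, -1.31230072])}
{'t': 0.15, 'qpos': array([-1.44719534e+00,  3.26829468e-01, -1.93320941e-01,  1.05199222e+00,
        2.27645958e-05,  1.43658751e+00]), 'joint_velocities': array([ 0.00057689, -0.00298844,  0.00110308, -0.00134462, -0.00039448,
        0.00091019]), 'effort': array([ 8.10896636e-04, -4.43702853e+01,  2.62665403e+01,  1.04404427e-02,
       -1.02234362e-04, -1.05599045e-05]), 'tcp_pos': array([ 140.19029259, -531.39541554,  230.66392216]), 'orientation': array([-3.14026151e+00, -2.02703023e-04,  2.57809648e-01]), 'contact_force': array([ 0.16351783, -0.41660489, -0.09176997]), 'wrist_torque': array([0.03027833, 0.0011231 , 0.00275709]), 'opening': 1.0008120914321907}
```

View pics/side0.png

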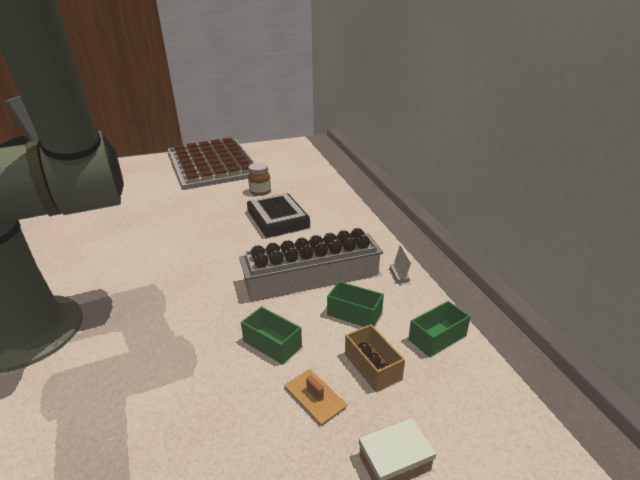

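View pics/top0.png

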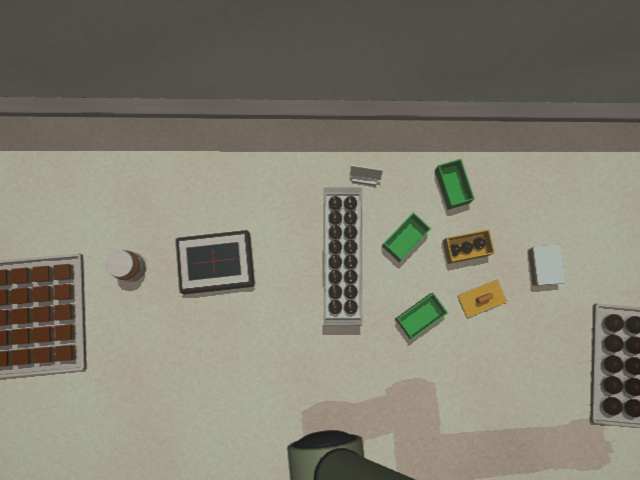

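View pics/wrist0.png

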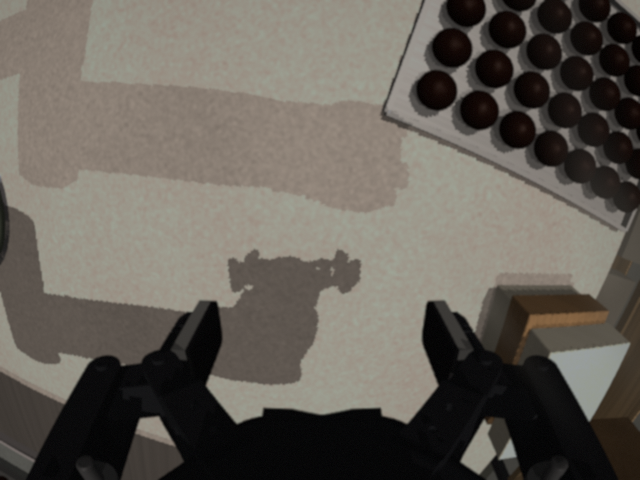

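```bash
cat > h.py <<'E'
import numpy as np, cv2
from scipy.spatial.transform import Rotation as R
from bench import bot, solve_ik, imaging
def ray(m,uv,fish=False):
    uv=np.atleast_2d(np.asarray(uv,float)); K=m["K"]
    a=(uv[:,0]-K[0,2])/K[0,0]; b=(uv[:,1]-K[1,2])/K[1,1]
    if fish:
        r=np.hypot(a,b)+1e-12; d=np.c_[np.sin(r)*a/r,np.sin(r)*b/r,np.cos(r)]
    else: d=np.c_[a,b,np.ones_like(a)]
    d=d*[1,-1,-1]
    return R.from_euler('xyz',m["rotation"]).apply(d)
def plane(m,uv,z,fish=False):
    d=ray(m,uv,fish); c=np.array(m["position"]); t=(z-c[2])/d[:,2]
    return c+d*t[:,None]
def proj(m,P,fish=False):
    p=R.from_euler('xyz',m["rotation"]).inv().apply(np.atleast_2d(P)-m["position"])*[1,-1,-1]
    K=m["K"]; h=np.hypot(p[:,0],p[:,1])
    s=(np.arctan2(h,p[:,2])/h if fish else 1/p[:,2])
    return np.c_[K[0,0]*p[:,0]*s+K[0,2],K[1,1]*p[:,1]*s+K[1,2]]
def rect(P):
    "centre, (short,long), yaw of long axis minus 90deg => yaw of object with y long"
    (cx,cy),(w,h),a=cv2.minAreaRect(np.asarray(P[:,:2],np.float32)); a=np.radians(a)
    if w>h: w,h=h,w; a+=np.pi/2
    a=(a+np.pi/2)%np.pi-np.pi/2
    return np.array([cx,cy]),(w,h),a
def cnts(mask,mn=150):
    c,_=cv2.findContours(mask,cv2.RETR_EXTERNAL,cv2.CHAIN_APPROX_NONE)
    return [k.reshape(-1,2) for k in c if cv2.contourArea(k)>mn]
E
python3 - <<'E'
from h import *
im=cv2.imread("pics/top0.png"); m=imaging.camera_model("top")
hsv=cv2.cvtColor(im,cv2.COLOR_BGR2HSV)
for p in [(483,288),(447,250),(469,306),(240,284),(455,238)]: print(p,hsv[p[1],p[0]])
brass=cv2.inRange(hsv,(10,130,60),(28,255,255))
for c in cnts(brass,100):
    for z in (0,9,50): print("brass",c.mean(0).round(),z,rect(plane(m,c,z)))
green=cv2.inRange(hsv,(45,100,30),(80,255,255))
for c in cnts(green): print("green",rect(plane(m,c,50)))
# scanner window: dark within steel
dk=cv2.inRange(im[225:300,170:262],(0,0,0),(95,95,95))
cv2.imwrite("pics/crop.png",cv2.resize(im[150:350,160:580],None,fx=1.9,fy=1.9,interpolation=cv2.INTER_CUBIC))
steel=cv2.inRange(cv2.cvtColor(im,cv2.COLOR_BGR2GRAY)[236:291,183:248],110,255)
for c in cnts(steel,300): print("steel",rect(plane(m,c+[183,236],40)))
print("disp",plane(m,[(325,189),(361,189),(361,324),(324,324)],90))
print("jar",plane(m,[(123,264)],85),"card",plane(m,[(366,175)],40),"carton",plane(m,[(546,264)],43))
print("wincross",plane(m,[(214,261)],40))
E
```

```text
(483, 288) [ 20 171 172]
(447, 250) [18 97 66]
(469, 306) [ 21 167 173]
(240, 284) [30 13 57]
(455, 238) [ 18 108  71]
brass [ 20. 357.] 0 (array([362.95083618, 727.68237305]), (32.77155685424805, 36.545753479003906), np.float64(0.08793969307853167))
brass [ 20. 357.] 9 (array([363.37585449, 723.18817139]), (32.56179428100586, 36.31185531616211), np.float64(0.08794020074361453))
brass [ 20. 357.] 50 (array([365.31216431, 702.71411133]), (31.60607147216797, 35.246097564697266), np.float64(0.08794048370448038))
brass [ 41. 355.] 0 (array([367.59533691, 679.97283936]), (32.06790542602539, 36.59665298461914), np.float64(0.0788327723820319))
brass [ 41. 355.] 9 (array([367.99060059, 675.78393555]), (31.86265754699707, 36.36237716674805), np.float64(0.07883204001273225))
brass [ 41. 355.] 50 (array([369.79153442, 656.70135498]), (30.927457809448242, 35.29511260986328), np.float64(0.07883310527716825))
brass [ 63. 353.] 0 (array([372.60321045, 629.92895508]), (32.0499382019043, 36.636234283447266), np.float64(0.07341177482512107))
brass [ 63. 353.] 9 (array([372.9664917, 626.0604248]), (31.
[... 5883 characters left out ...]
-153.97128296]), (54.15025329589844, 99.96038818359375), np.float64(0.8258752824894535))
green (array([ 770.97546387, -267.38214111]), (55.57169723510742, 100.01631164550781), np.float64(-1.276470021547901))
steel (array([584.03430176, 284.87948608]), (109.23933410644531, 148.58071899414062), np.float64(0.11945549980663728))
disp [[742.10972474  33.14905727  90.        ]
 [742.92575105 -47.26390147  90.        ]
 [444.24781346 -47.78082824  90.        ]
 [443.434983    32.13140439  90.        ]]
jar [[569.74729027 475.86866462  85.        ]] card [[788.32807898 -61.60944304  40.        ]] carton [[ 583.96977908 -470.16102552   43.        ]]
wincross [[583.4990014  284.40324584  40.        ]]
```

View pics/crop.png

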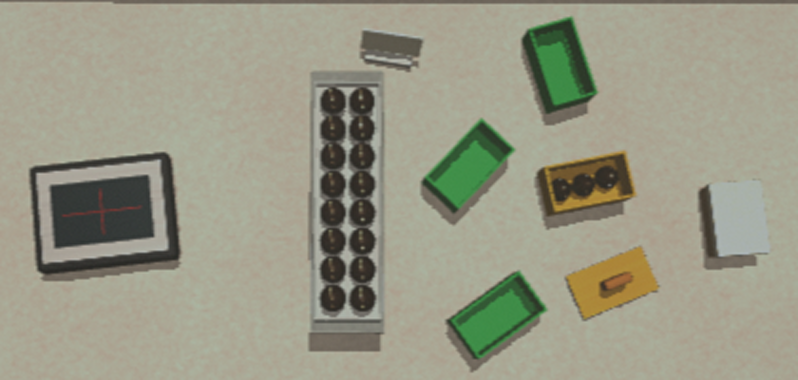

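Run:
```python
from h import *
for s in (1,-1):
  for p,a in [((560,-310,260),.3),((506.5,-330.7,14),.385),((624,-296,58),.2025),((624,-296,16),.2025),((604,0,190),.16),((584,285,200),.12),((584,285,71),.12)]:
    q=solve_ik(p,[np.pi,0,a+s*np.pi/2]); print(s,p,None if q is None else np.round(q,2))
```

```text
1 (560, -310, 260) [-0.62  0.48  0.12  1.21  0.    0.65]
1 (506.5, -330.7, 14) [-0.7   0.64 -0.29  0.64  0.    0.49]
1 (624, -296, 58) [-0.55  0.72  0.01  0.86  0.    0.82]
1 (624, -296, 16) [-0.55  0.77 -0.02  0.78  0.    0.82]
1 (604, 0, 190) [-0.12  0.45 -0.11  1.01  0.    1.29]
1 (584, 285, 200) [0.34 0.53 0.05 1.09 0.   1.79]
1 (584, 285, 71) [ 0.34  0.64 -0.11  0.82  0.    1.79]
-1 (560, -310, 260) [-0.62  0.48  0.12  1.21  0.   -2.49]
-1 (506.5, -330.7, 14) [-0.7   0.64 -0.29  0.64  0.   -2.66]
-1 (624, -296, 58) [-0.55  0.72  0.01  0.86  0.   -2.32]
-1 (624, -296, 16) [-0.55  0.77 -0.02  0.78  0.   -2.32]
-1 (604, 0, 190) [-0.12  0.45 -0.11  1.01  0.   -1.85]
-1 (584, 285, 200) [ 0.34  0.53  0.05  1.09  0.   -1.35]
-1 (584, 285, 71) [ 0.34  0.64 -0.11  0.82  0.   -1.35]
```

Run:
```python
from h import *
bot.move_ptp([560,-325,280],[np.pi,0,.3+np.pi/2])
m=imaging.camera_model("wrist"); im=imaging.capture("wrist"); cv2.imwrite("pics/w1.png",im)
import pickle; pickle.dump(m,open("w1.pkl","wb"))
s=bot.get_state(); print(s["t"],s["tcp_pos"],s["orientation"])
```

```text
1.9167 [ 559.11329628 -326.1029969   279.90278809] [-3.14118192e+00 -1.72420682e-05  1.86861014e+00]
```

View pics/w1.png

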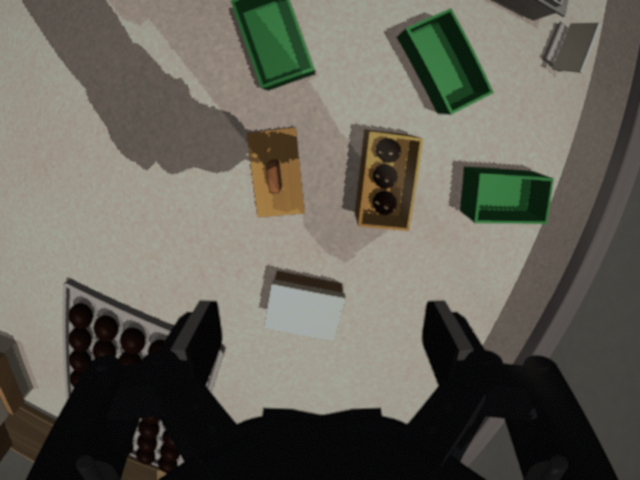

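Run:
```python
from h import *
import pickle
m=pickle.load(open("w1.pkl","rb")); im=cv2.imread("pics/w1.png")
hsv=cv2.cvtColor(im,cv2.COLOR_BGR2HSV)
br=cv2.inRange(hsv,(8,110,40),(28,255,255)); br[:,:230]=0; br[:,440:]=0; br[260:]=0
br=cv2.morphologyEx(br,cv2.MORPH_OPEN,np.ones((2,2)))
o=im.copy()
for c in cnts(br,200):
    cv2.drawContours(o,[c.reshape(-1,1,2)],-1,(255,0,255),1)
    for z in (9,50): print(c.mean(0).round(),z,rect(plane(m,c,z,True)))
for p in [(275,172),(379,190)]: print(plane(m,[p],30,True))
def draw(c,a,z,col,w=28,h=50):
    P=np.array([[-w,-h],[w,-h],[w,h],[-w,h]]);Rm=np.array([[np.cos(a),-np.sin(a)],[np.sin(a),np.cos(a)]])
    P=np.c_[P@Rm.T+c,[z]*4]
    cv2.polylines(o,[proj(m,P,True).round().astype(int)],True,col,1)
draw([506.5,-330.7],.385,9,(255,255,0)); draw([624,-296.5],.2025,50,(255,255,0))
cv2.imwrite("pics/w1o.png",cv2.resize(o[100:260,210:460],None,fx=3,fy=3,interpolation=cv2.INTER_NEAREST))
```

```text
[389. 181.] 9 (array([ 631.07702637, -302.05718994]), (66.5879898071289, 111.4625015258789), np.float64(0.20584624013853015))
[389. 181.] 50 (array([ 621.50769043, -296.58694458]), (59.96422576904297, 100.37483215332031), np.float64(0.20584550776923027))
[277. 173.] 9 (array([ 506.99621582, -330.28421021]), (54.68046569824219, 98.50531768798828), np.float64(0.385909186051999))
[277. 173.] 50 (array([ 509.76977539, -322.00610352]), (49.24113845825195, 88.70657348632812), np.float64(0.3859095522366489))
[[ 506.24092562 -324.54330658   30.        ]]
[[ 619.0293742  -310.32321215   30.        ]]
```

View pics/w1o.png

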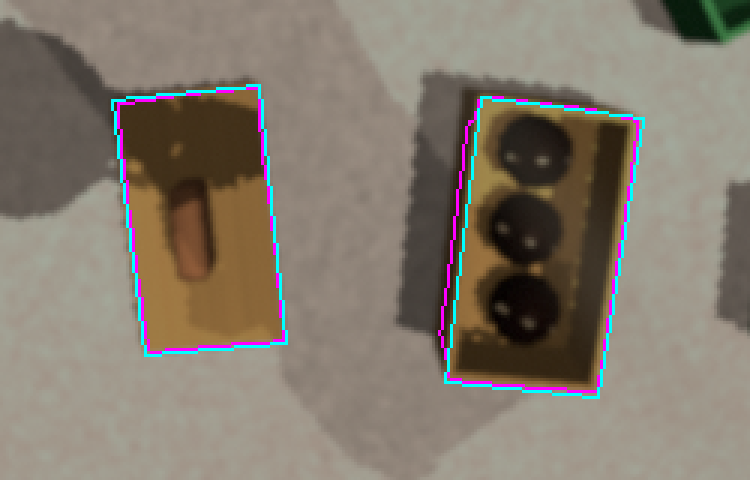

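Run:
```python
from h import *
o=[np.pi,0,.3855+np.pi/2]
bot.grip(0.5,30)
bot.move_ptp([506.8,-330.5,90],o)
print(bot.movel([506.8,-330.5,15],max_speed=80,threshold=8))
bot.dwell(.2)
s=bot.get_state(); print(s["t"],s["tcp_pos"],s["orientation"],s["contact_force"])
m=imaging.camera_model("wrist"); cv2.imwrite("pics/w2.png",imaging.capture("wrist"))
```

```text
False
4.5 [ 507.16534149 -330.76942308   15.58003899] [3.14109722e+00 9.33410620e-04 1.95632181e+00] [0.0224384  0.53555641 0.33292931]
```

View pics/w2.png

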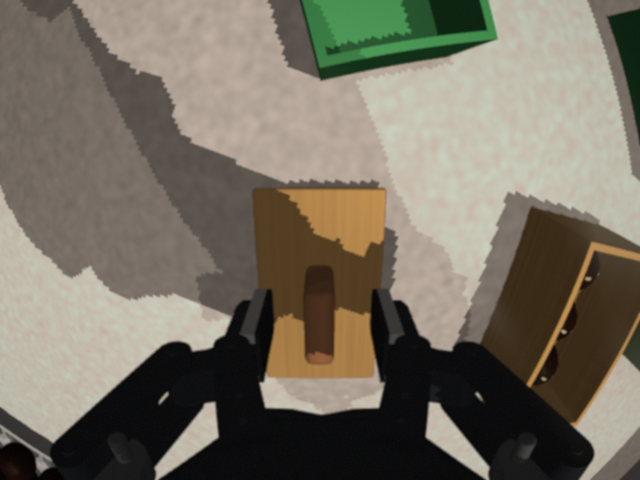

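Run:
```python
from h import *
bot.grip(0.0,40); s=bot.get_state(); print(s["opening"],s["tcp_pos"],s["contact_force"])
bot.movel([506.8,-330.5,120],max_speed=120)
o=[np.pi,0,.203+np.pi/2]
bot.move_ptp([624,-296.5,125],o)
bot.dwell(.3)
s=bot.get_state(); print(s["t"],s["opening"],s["tcp_pos"],s["orientation"],s["contact_force"])
import pickle
for n in ("wrist","top"):
    m=imaging.camera_model(n); cv2.imwrite(f"pics/{n}3.png",imaging.capture(n)); pickle.dump(m,open(n+"3.pkl","wb"))
```

```text
0.13389607351359062 [ 507.01228933 -330.66977537   15.23426308] [0.62793083 0.22845825 0.74110453]
6.8083 0.13309187576130235 [ 623.09663088 -297.14236042  125.08799456] [-3.14127307e+00 -1.58002380e-04  1.77245963e+00] [ 0.94391928  0.28673038 -0.37189415]
```

View pics/wrist3.png

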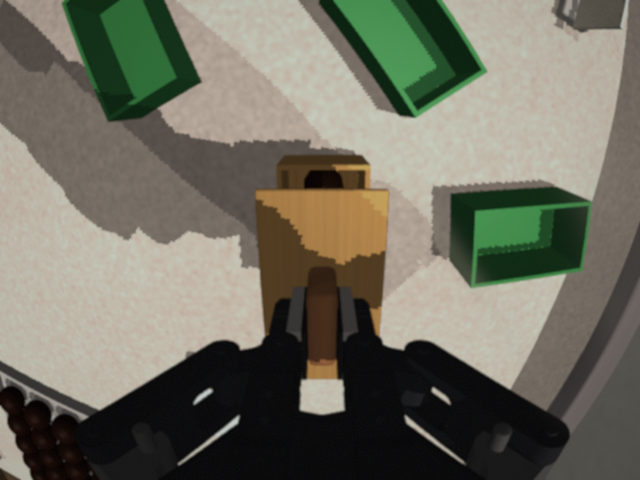

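Run:
```python
from h import *
import pickle
m=pickle.load(open("wrist3.pkl","rb"))
z=125.1-15.3+9
P=plane(m,[(257,191),(387,191)],z,True)[:,:2]; a=.203; ux=np.array([np.cos(a),np.sin(a)]); uy=np.array([-ux[1],ux[0]])
c=np.array([623.1,-297.14])
for p in P: print((p-c)@ux,(p-c)@uy, p)
print(np.linalg.norm(P[0]-P[1]))
Q=plane(m,[(278,164),(370,166)],50,True)[:,:2]
c=np.array([624,-296.5])
for p in Q: print("tin",(p-c)@ux,(p-c)@uy)
```

```text
-26.625729832875663 50.01095638778624 [ 586.93835812 -253.52393754]
26.67692564228657 49.99141302662904 [ 639.15044553 -242.79680414]
53.302659057938264
tin -26.842829618421685 50.599439101095015
tin 27.298569162426404 49.41781963080317
```

Run:
```python
from h import *
f=lambda: [np.round(bot.get_state()[k],2) for k in ("t","tcp_pos","contact_force")]
print(bot.movel([624,-296.5,75],max_speed=80,threshold=10)); bot.dwell(.2); print(f()); print(f())
p=bot.get_state()["tcp_pos"]; d=np.array([624,-296.5])-p[:2]; d=np.clip(d,-1,1)
print(bot.movel([624+d[0],-296.5+d[1],62],max_speed=40,threshold=8)); print(f())
print(bot.movel([624+d[0],-296.5+d[1],56.5],max_speed=12,threshold=6)); print(f())
bot.dwell(.2); print(f())
cv2.imwrite("pics/w4.png",imaging.capture("wrist")); cv2.imwrite("pics/s4.png",imaging.capture("side")[280:440,280:480].repeat(4,0).repeat(4,1))
```

```text
False
[np.float64(7.88), array([ 624.46, -296.79,   75.76]), array([ 0.22, -0.3 , -0.61])]
[np.float64(7.88), array([ 624.46, -296.79,   75.76]), array([ 0.22, -0.3 , -0.61])]
False
[np.float64(8.36), array([ 623.2 , -296.01,   61.43]), array([ 0.24,  0.43, -0.09])]
True
[np.float64(8.71), array([ 623.93, -296.43,   59.24]), array([ 0.39, -0.12,  5.16])]
[np.float64(8.91), array([ 623.92, -296.45,   59.23]), array([ 0.79, -0.26,  5.06])]
```

View pics/w4.png

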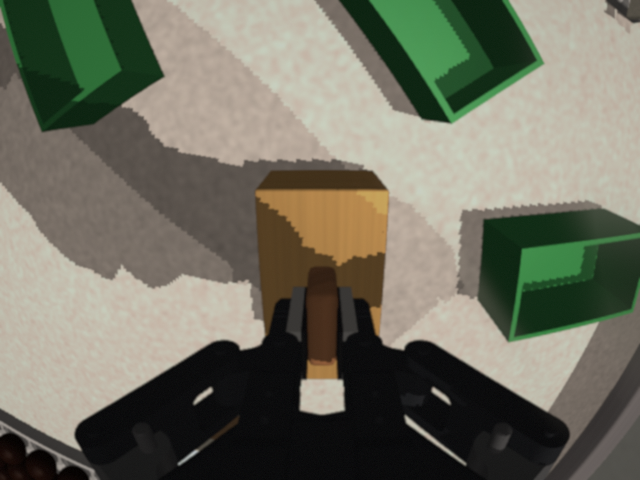

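View pics/s4.png

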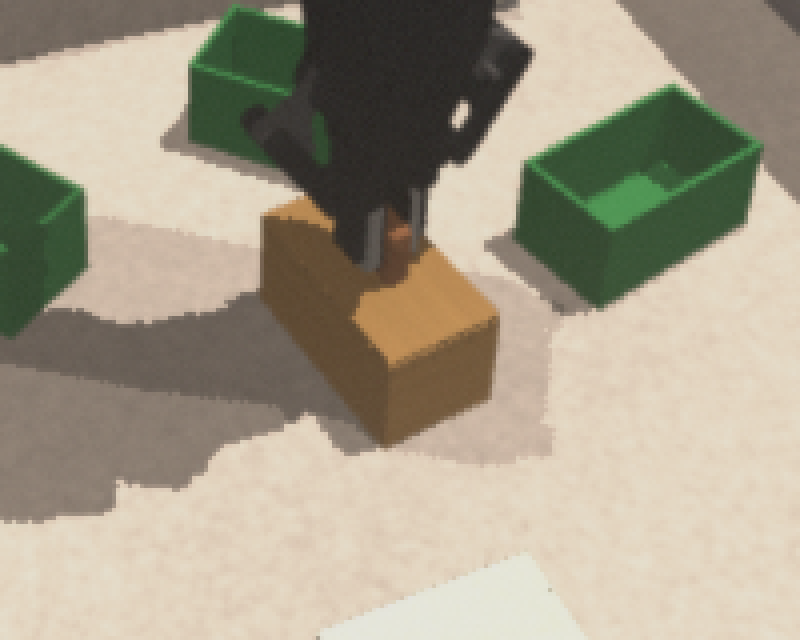

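Run:
```python
from h import *
import pickle
f=lambda: [np.round(bot.get_state()[k],3) for k in ("t","tcp_pos","contact_force","opening")]
bot.grip(0.5); p=bot.get_state()["tcp_pos"]
bot.movel([624,-296.5,150],max_speed=100)
bot.grip(1.0); bot.dwell(.1); print(f())
m=imaging.camera_model("wrist"); im=imaging.capture("wrist"); cv2.imwrite("pics/w5.png",im); pickle.dump(m,open("w5.pkl","wb"))
cv2.imwrite("pics/s5.png",imaging.capture("side")[280:440,280:480].repeat(4,0).repeat(4,1))
```

```text
[np.float64(11.083), array([ 624.016, -296.474,  150.005]), array([ 0.026, -0.322, -0.011]), np.float64(0.996)]
```

View pics/w5.png

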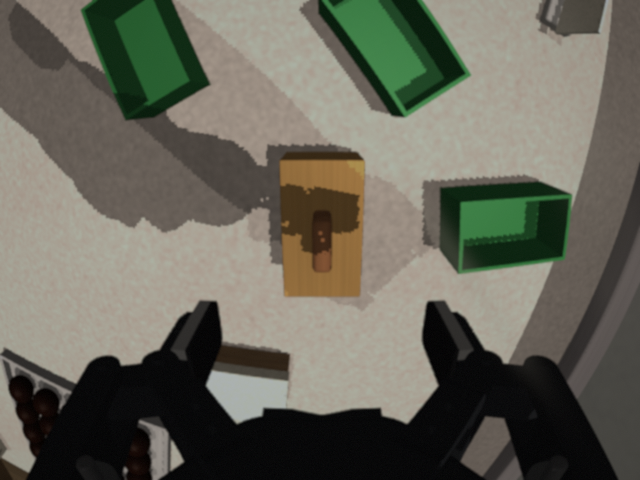

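View pics/s5.png

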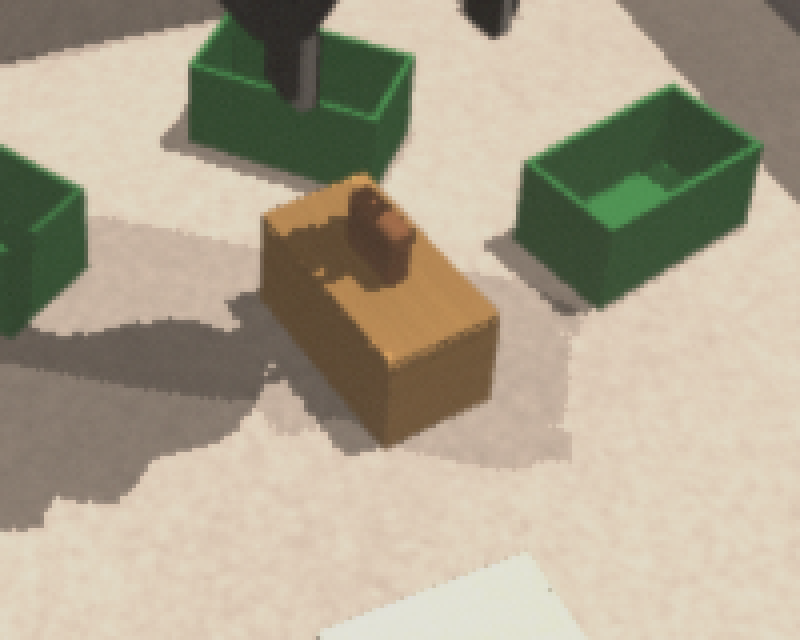

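Run:
```python
from h import *
import pickle
f=lambda: [np.round(bot.get_state()[k],3) for k in ("t","tcp_pos","orientation","contact_force","wrist_torque","opening")]
m=pickle.load(open("w5.pkl","rb"))
im=cv2.imread("pics/w5.png"); br=cv2.inRange(cv2.cvtColor(im,cv2.COLOR_BGR2HSV),(8,110,30),(28,255,255)); br[:156]=0;br[300:]=0;br[:,:270]=0;br[:,:][:,375:]=0
for c in cnts(br,1000): print(rect(plane(m,c,53,True)))
print(bot.movel([624,-296.5,60],max_speed=120,threshold=8))
print(bot.movel([624,-296.5,15],max_speed=50,threshold=6)); bot.dwell(.2); print(f())
cv2.imwrite("pics/w6.png",imaging.capture("wrist"))
```

```text
(array([ 622.89007568, -293.67193604]), (55.138099670410156, 100.20512390136719), np.float64(0.20323569312473677))
False
False
[np.float64(13.333), array([ 624.268, -296.661,   15.458]), array([-3.141, -0.   ,  1.774]), array([ 0.407,  0.19 , -0.023]), array([-0.005,  0.023, -0.032]), np.float64(1.0)]
```

View pics/w6.png

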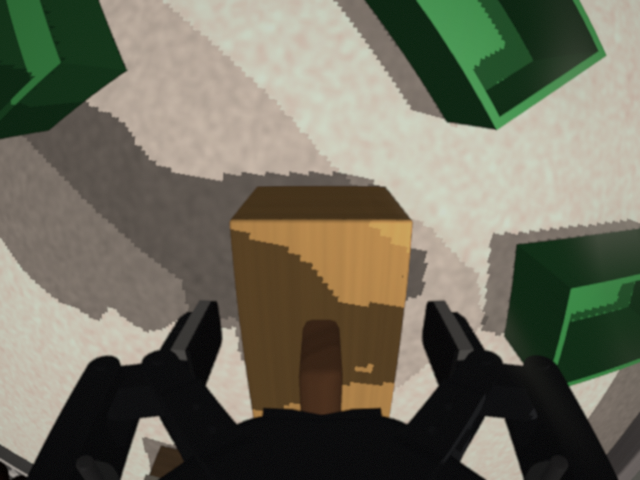

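Run:
```python
from h import *
import pickle
f=lambda: [np.round(bot.get_state()[k],3) for k in ("t","tcp_pos","orientation","contact_force","wrist_torque","opening")]
bot.grip(0.0,60); bot.dwell(.2); print(f())
print(bot.movel([624,-296.5,60],max_speed=50)); bot.dwell(.2); print(f())
m=imaging.camera_model("wrist"); cv2.imwrite("pics/w7.png",imaging.capture("wrist")); pickle.dump(m,open("w7.pkl","wb"))
cv2.imwrite("pics/s7.png",imaging.capture("side")[240:440,280:480].repeat(3,0).repeat(3,1))
```

```text
[np.float64(13.967), array([ 624.168, -296.654,   15.291]), array([-3.141e+00, -1.000e-03,  1.774e+00]), array([-0.317, -0.222,  2.737]), array([-0.005,  0.159, -0.03 ]), np.float64(0.648)]
False
[np.float64(15.217), array([ 623.749, -296.346,   59.526]), array([-3.140e+00, -1.000e-03,  1.774e+00]), array([-1.147,  0.138, -2.149]), array([0.016, 0.031, 0.015]), np.float64(0.648)]
```

View pics/w7.png

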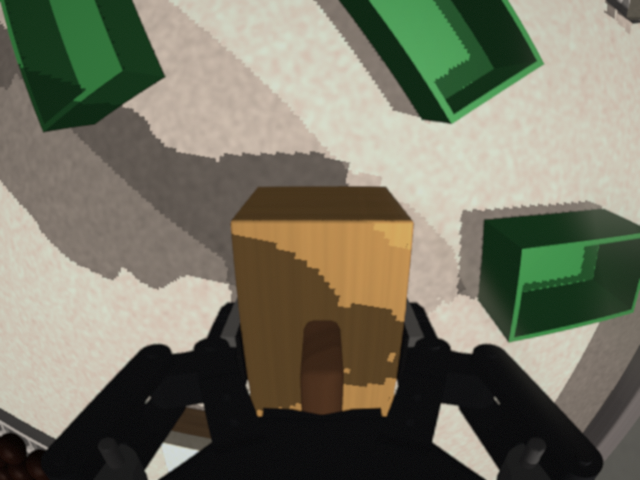

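View pics/s7.png

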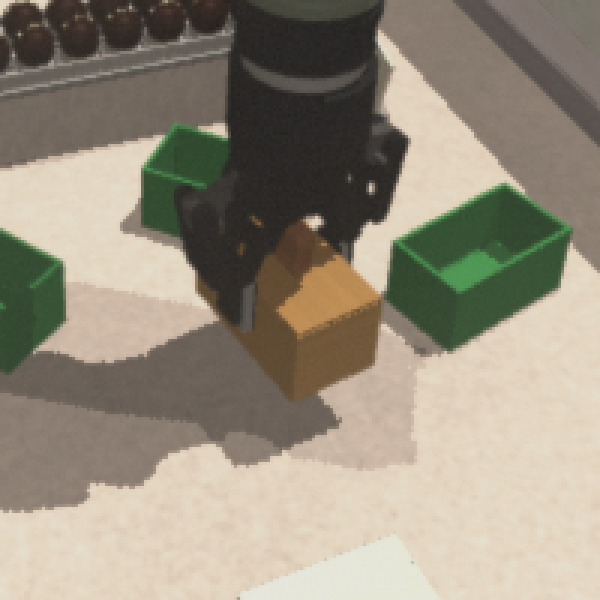

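Run:
```python
from h import *
import pickle
f=lambda: [np.round(bot.get_state()[k],3) for k in ("t","tcp_pos","orientation","contact_force","wrist_torque","opening")]
o=[np.pi,0,.12+np.pi/2]
bot.movel([624,-296.5,195],max_speed=100)
bot.movel([588,150,195],rot=o,max_speed=150); bot.dwell(.3); print(f())
for n in ("wrist","top"):
    m=imaging.camera_model(n); cv2.imwrite(f"pics/{n}8.png",imaging.capture(n)); pickle.dump(m,open(n+"8.pkl","wb"))
```

```text
[np.float64(20.25), array([588.027, 149.893, 194.99 ]), array([-3.142, -0.   ,  1.691]), array([ 0.127,  0.472, -3.21 ]), array([ 0.024,  0.023, -0.031]), np.float64(0.647)]
```

View pics/wrist8.png

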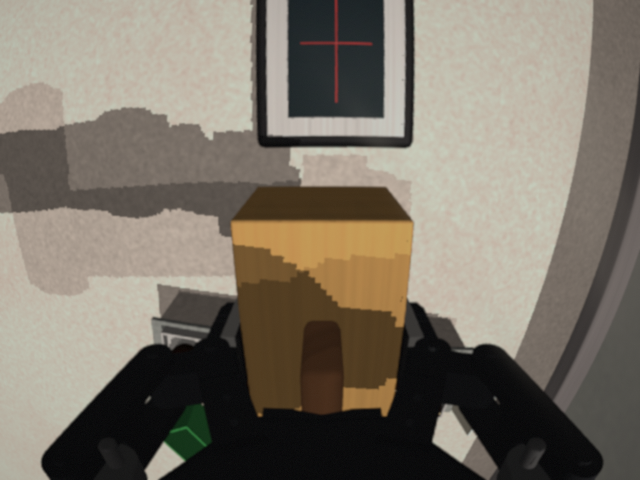

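View pics/top8.png

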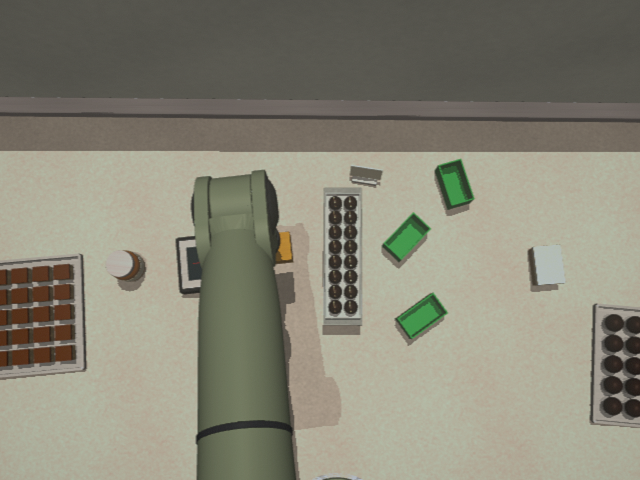

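Run:
```python
from h import *
import pickle
m=pickle.load(open("wrist8.pkl","rb"))
P=plane(m,[(336.5,44),(336.3,103),(289,116.5),(384,116.5),(300,43.5),(372,44)],40,True)[:,:2]; print(P.round(1))
w=P[3]-P[2]; print("win width",np.linalg.norm(w),"yaw",np.arctan2(w[1],w[0]))
h=P[5]-P[4]; print("cross yaw",np.arctan2(h[1],h[0]))
v=P[0]-P[1]; print("cross v yaw",np.arctan2(-v[0],v[1]),np.linalg.norm(v))
a=np.arctan2(w[1],w[0]); print("centre from edge",(P[2]+P[3])/2+60*np.array([-np.sin(a),np.cos(a)]))
L=plane(m,[(233,221),(412,221)],232.7,True)[:,:2]; w=L[1]-L[0]; a=1.691-np.pi/2; uy=np.array([-np.sin(a),np.cos(a)])
print("lid edge",np.linalg.norm(w),np.arctan2(w[1],w[0]),"centre",L.mean(0)-50*uy)
# top view refine scanner
m=imaging.camera_model("top"); im=cv2.imread("pics/top0.png")
g=cv2.cvtColor(im,cv2.COLOR_BGR2GRAY)[236:291,183:248]
k=cv2.bitwise_not(cv2.inRange(g,110,255)); k[:10]=0;k[-10:]=0;k[:,:8]=0;k[:,-8:]=0
for c in cnts(k,300): print("window top",rect(plane(m,c+[183,236],40)))
```

```text
[[582.9 286. ]
 [588.6 238.7]
 [553.  223.7]
 [627.4 233.4]
 [554.7 283.1]
 [610.4 290.1]]
win width 75.05752100659677 yaw 0.12879501726570036
cross yaw 0.1261998648601649
cross v yaw 0.11896756846176049 47.61949724958348
centre from edge [582.47906181 288.03859974]
lid edge 53.22804692549733 0.12077623427573693 centre [588.06129422 150.57118349]
window top (array([580.67932129, 281.9336853 ]), (77.31351470947266, 109.38139343261719), np.float64(0.04378631728945659))
```

Run:
```python
from h import *
import pickle
f=lambda: [np.round(bot.get_state()[k],3) for k in ("t","tcp_pos","orientation","contact_force","wrist_torque","opening")]
o=[np.pi,0,.121+np.pi/2]
bot.movel([583.4,285.2,195],rot=o,max_speed=100)
bot.movel([583.4,285.2,85],max_speed=60); bot.dwell(.2); print(f())
bot.movel([583.4,285.2,70.5],max_speed=20,threshold=5); bot.dwell(.3); print(f())
for n in ("wrist","top","side"):
    m=imaging.camera_model(n); cv2.imwrite(f"pics/{n}9.png",imaging.capture(n)); pickle.dump(m,open(n+"9.pkl","wb"))
im=cv2.imread("pics/side9.png"); cv2.imwrite("pics/side9c.png",cv2.resize(im[130:250,210:350],None,fx=5,fy=5,interpolation=cv2.INTER_CUBIC))
```

```text
[np.float64(24.033), array([583.523, 285.223,  85.202]), array([ 3.141, -0.   ,  1.692]), array([-0.686, -0.198, -2.61 ]), array([-0.069, -0.01 ,  0.008]), np.float64(0.65)]
[np.float64(25.208), array([583.453, 285.232,  70.635]), array([ 3.141, -0.   ,  1.692]), array([-0.539,  0.087, -2.537]), array([0.001, 0.018, 0.004]), np.float64(0.647)]
```

View pics/wrist9.png

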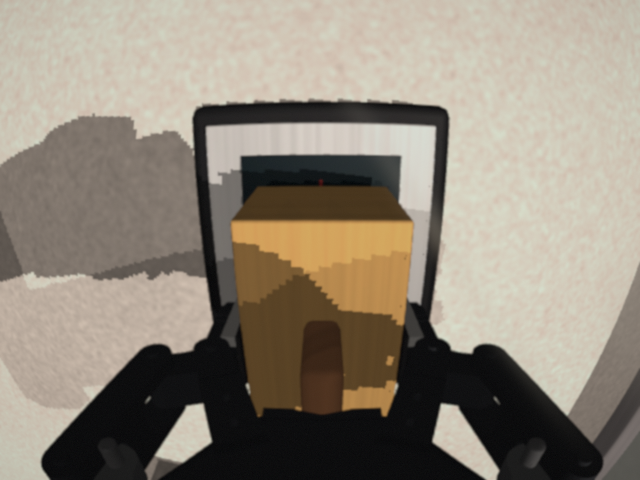

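View pics/side9c.png

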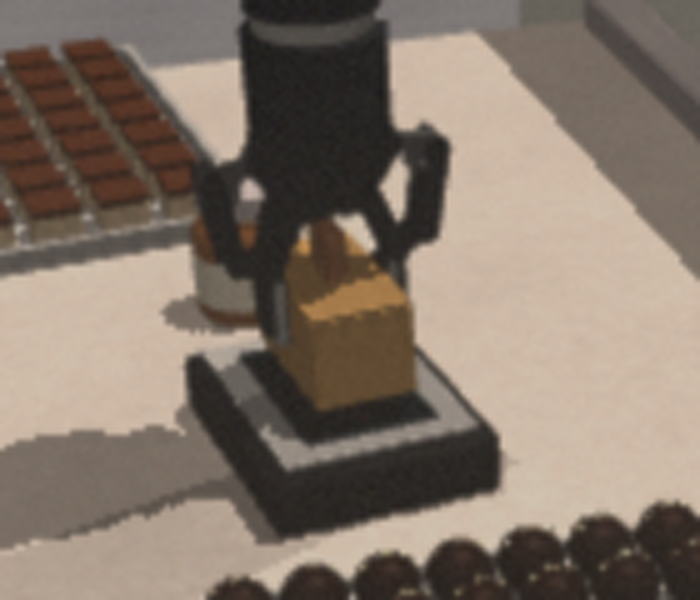

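Run:
```python
from h import *
import pickle
m=pickle.load(open("wrist9.pkl","rb")); a=.121; ux=np.array([np.cos(a),np.sin(a)]); uy=np.array([-ux[1],ux[0]]); c=np.array([583.45,285.23])
def loc(uv,z): P=plane(m,uv,z,True)[:,:2]; w=P[1]-P[0]; return ((P-c)@np.c_[ux,uy]).round(1).tolist(), np.linalg.norm(w).round(1), np.arctan2(w[1],w[0]).round(4)
print("window far",loc([(241.5,156),(401,156)],40))
print("scanner far",loc([(197,104),(446,108)],40))
print("tin bottom far",loc([(258,187),(386,187)],55.3))
print("lid top far",loc([(233,221),(412,221)],108.3))
```

```text
window far ([[-37.8, 61.6], [37.1, 61.7]], np.float64(75.0), np.float64(0.1216))
scanner far ([[-58.8, 87.5], [58.4, 85.6]], np.float64(117.2), np.float64(0.1052))
tin bottom far ([[-27.8, 49.7], [27.8, 49.8]], np.float64(55.5), np.float64(0.1219))
lid top far ([[-26.5, 50.6], [26.7, 50.7]], np.float64(53.2), np.float64(0.1219))
```

Run:
```python
from h import *
f=lambda: [np.round(bot.get_state()[k],3) for k in ("t","tcp_pos","orientation","joint_velocities","contact_force","opening")]
bot.movel([583.0,286.2,70.3],max_speed=10,threshold=5); bot.dwell(.5); print(f())
cv2.imwrite("pics/t10.png",imaging.capture("top"))
```

```text
[np.float64(26.117), array([582.984, 286.222,  70.277]), array([-3.142, -0.   ,  1.692]), array([ 0.   ,  0.001,  0.002,  0.   ,  0.001, -0.001]), array([ 0.577, -0.364, -2.636]), np.float64(0.646)]
```

View pics/t10.png

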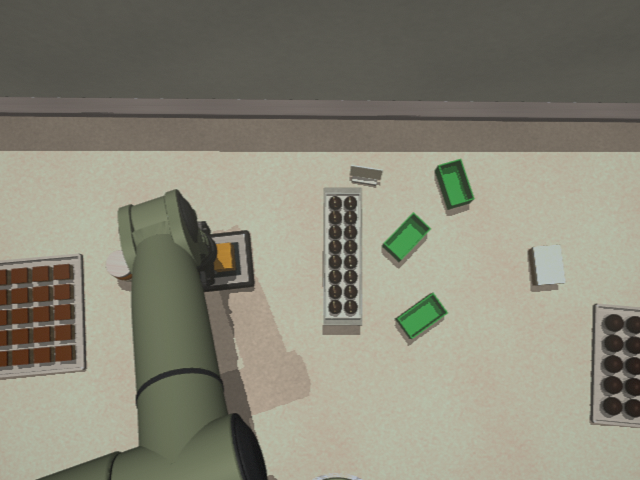

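The last top view shows the tin at (228,257) over the scanner. The display, the card stand at (366,175) and the carton at (546,264) are unmoved, and the jar at (118,264) is partly hidden by the arm but looks untouched.

Run:
```python
from h import *
print(bot.sign_off())
```

```text
the job is handed in; nothing more can be done
None
```

The closed tin is being held over the scanner window, and I handed the job in at about 26 s of the 64 s allowed.

**Lid:** I gripped it by its bar, lowered it into the tin until it made contact, and let go. Contact came at TCP height 59.2 mm; I expected 59.3 mm for a fully seated lid. The wrist and side pictures showed it flush all round.

**Carry:** I gripped the tin across its width with 60 N, lifted it and took it over the display with its underside at about 180 mm (the display is 100 mm high). The tin and lid kept the same place in the gripper throughout, and no contact forces showed on the way.

**Final hold:** The TCP is at (583.0, 286.2, 70.3) mm, which puts the tin's underside about 15 mm above the glass. That height comes from the arm's reading and the grasp height. The tool points straight down, and the tin's yaw matches the window's to about 0.001 rad. The arm was still, with only the tin's weight (about 2.6 N) showing on the force reading.

**Checks that disagreed or were incomplete:**
- **Window centre:** the top camera put it at y ≈ 284.4 to 284.9 mm, and the wrist camera at 286 to 288 mm. I moved the tin 1 mm towards the wrist camera's value, so the centring could be off by 1 to 2 mm lengthwise.
- **Unused measurement:** one top-view outline of the window was cut off, so I discarded it.
- **Jar:** it was partly hidden by the arm in the last picture, but what showed looked untouched. The display, card stand and carton had not moved.

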